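# Set the slicing guide for the long press box

## Robot

A 6-joint arm with a two-finger parallel gripper is mounted at the origin on the work surface. World frame = base frame: x ahead of the robot, y to its left, z up, the work surface at z = 0. Lengths are in mm, angles in rad, forces in N, time in s.
With the tool pointing down it reaches from about 275 to 750 mm from the base axis. Payload 10.2 kg.
Tool frame: the origin (TCP) lies between the finger pads; the fingertips stand 17 mm ahead of it and the grasp point (between the pads) lies 2 mm behind it; z points along the fingers, y is the line along which they close (so a half turn about z gives the same grasp; the last joint's range is limited). The gripper opens to 85 mm and grips with 20 to 120 N. Pads are 22 mm wide; open, the fingers measure 114 mm over their backs; the gripper's body (76 mm by 85 mm) begins 54 mm behind the grasp point. The pads swing forward as they close: fully open they stand 13 mm farther back than shut.
Start: joints at [-1.361, 0.313, 1.498, -0, 1.331, -0.223], TCP at [220.181, -476.604, 248.294] pointing down, gripper open.
Joint ranges: [-2.94, 2.94], [-0.97, 2.17], [0.19, 2.56], [-1.23, 4.37], [0.02, 3.11], [-2.88, 2.88]. Speed limits (rad/s): [2.39, 2.39, 3.01, 3.14, 3.14, 3.14].

## Interface

Orientations are given as a unit quaternion [w, x, y, z].
In Python, from rig import * gives the robot as it stands.
- The arm moves only by the tool step_arm, never from a script. Its argument "commands" is text: rows parted by semicolons, each of 7 numbers parted by spaces: the opening, from 0 (shut) to 1 (fully open), then the shift along the tool's x, y, z in cm, then the turn, a rotation vector about the tool's x, y, z in rad. In form: hand x y z rx ry rz; .... A call has 1 to 20 rows; each row is the pose to reach, as a shift and turn from the pose commanded when the call began, along the tool's axes at that moment; what a row does not reach only later rows make up. A row lasts 1/12 s, in which the tool goes at most 41.7 mm and 7.16 degrees, less where a joint would pass 70% of its speed; a pose out of reach is approached as far as the arm can. A call with a gripper value outside its range is refused whole. The fingers move at their own pace and stop on an object; "newtons" is the grip in N (left out, the last holds). Time passes only in rows, so rows that repeat a pose let the fingers close. It gives the time, the measured TCP pose, the force, the opening and the grip force at its end, in the units of the state.
- sense(): the state, without advancing time (a new reading comes with each control period).
- capture(name): name is "scene" or "top" or "wrist"; returns the picture (480x640x3 uint8, red, green, blue); there is no depth.
- camera_model(name): a dict with "mtx" (3x3 intrinsics, pixels), "eye" and "rotation" of the camera in the world. Camera axes: x right, y down, z forward; pixel columns grow to the right and rows downward; lengths in mm; the calibration is good to about 2 mm. A picture is of the moment at which its call begins: read the wrist's pose just before it. camera_model takes no time and is no camera call; for the wrist camera it gives the pose at the moment of the call.
- finish_job(): hands the job in; it is judged then, once.
Trained networks look in the newest picture that a camera, given by its name, has taken for a name from the list of things; names that differ only in an ending like _2 or _b are one class to them, and where a whole thing is asked for, a point or a joint stands for the part that bears it (a point fixed in the world has none). Each returns a list of dicts, best first, with "score" (0 to 1); they miss things now and then, are a little off and sometimes report something else, mostly with a low value. They report only what shows in the picture. A call takes as long as a camera call. They do not tell look-alikes from the thing itself.
- search_frame(camera, label): "rect" ([centre column, centre row, width, height] in pixels, round what is visible of it).
- trace(camera, label): "mask" (480x640 bool, what is visible of it) and "rect" ([centre column, centre row, width, height] in pixels, round what is visible of it).
- spot_point(camera, label): "xy" ([column, row] in pixels: a listed point, or the origin of a listed thing).
The state is a dict: "time_s": time; "joints": joint angles; "dq": joint speeds; "tau": joint torques, N m; "eef_pos": TCP position; "ee_rot": TCP orientation; "force": force on the tool from outside, world axes, zero at the start; "wrist_torque": the same for the moment, N m; "grip_width": opening from 0.0 (shut) to 1.0 (fully open); "grip_force": force on a finger pad.
Only numpy, scipy, OpenCV 4.12 (cv2) and the standard library are available. Lean on these libraries where they do the work, as an engineer would, in place of code of your own. Each camera call takes 0.05 s, during which the arm holds its last target. There are 200 camera calls.

## Task

Set up the slicing guide for the longer of the two wooden press boxes. Squeeze the release lever of the sliding stop against its handle, keep it squeezed while you slide the stop away from the end block to the nearest notch that leaves room for the box, and let go so that the lever springs back and latches; then lay the box flat on the board, lengthwise between end block and stop and close to the steel back rail. Finally lift the knob of the side fence out of its notch, slide the fence up to the box and drop the knob into the last notch, all without disturbing the other things on the table.

Things in the scene. Friction and masses are not known exactly. Their poses are not given: they have to be found in the camera images.
- jig: The slicing guide: a light wooden board 255 x 390 x 20 mm, fixed on the table. Origin on the table under the board; y along its length (the stop's sliding direction), x across it, away from the robot, z up. Board top z = 20 mm, x = -123 to 132. A plain steel back rail runs along y, front face x = 45, top z = 46; the bed for the box is the board in front of it.
- rack (a point): Middle of the aluminium rack behind the back rail: a bar along jig y, jig x = 104 to 131 mm, z = 20 to 46 mm, with eight notches (12 mm wide, 25 mm apart) open to -x for the lever's pin.
- end_block: Wooden block 64 (x) x 30 (y) x 40 mm fixed on the bed near the -y end of the board, at a different y each time; axes as jig. Origin on the board top at the +y face, which the box's end meets; block from x = -19 to 45 mm of jig.
- stop (a joint): Position of the sliding stop along jig +y, m, 0 to 0.185, growing away from the end block. Its face lies at jig y = joint - 0.095. Notches at joint = 0.005, 0.030, 0.055, 0.080, 0.105, 0.130, 0.155, 0.180 (2 mm of play). Friction about 2 N. Starts too close to the end block for the box, perhaps between two notches.
- lever (a joint): Angle of the stop's release lever, rad: 0 = released, pin fully in a notch; 0.22 = fully squeezed, parallel to the handle. Above 0.14 the pin is clear and the stop slides; let go between notches it rests on the rack at about 0.13. Fully squeezing takes about 8 N at stop_grip.
- stop_grip (a point): Where to pinch the stop's black fixed handle (-x side, upright plate 14 mm thick, 80 long in y, z = 57 to 113 mm) and its dark steel lever (+x side, 12 thick, 82 long, z = 70 to 113, hinged at its -y end, flared to +x) together across jig x: 41 mm over both when squeezed, 51 released (58 at the lever's end). 92 mm above the table, jig x = 79.5 mm, 55 mm to +y of the stop's face. Axes as jig.
- stop_face (a point): Middle of the face of the sliding stop that looks to -y, towards the end block: an aluminium plate 64 mm wide in x, z = 22 to 57 mm. Axes parallel to jig.
- long_box_mid (a point): Centre of the longer press box, half-way up (41 mm over its underside). A loose light-wood box 150 mm (its y) x 64 mm (its x), 50 mm high with its fixed lid; on the lid a wooden grip bar 20 mm wide (x), 110 mm long (y), from 50 to 82 mm over the underside. Both ends alike. About 0.4 kg. It stands on the table left or right of the board.
- short_box_mid (a point): The same point of the shorter press box, a bystander: 105 mm long, otherwise like the long one. It stands on the other side of the board.
- fence (a joint): Position of the side fence, m, along jig +x, -0.003 to 0.043. Its face lies at jig x = joint - 0.068; it is an aluminium bar at jig y = -110 to 10 mm, z = 21 to 51. Notches of its track (top z = 34 mm, between the fence and the robot) at 0 (start), 0.020 and 0.040 (the last, towards the box); 2 mm of play. Friction about 1.5 N.
- knob (a joint): Height of the fence's knob over its lowest position, m, 0 to 0.025. At 0 to 0.002 its foot is in a notch; it must be lifted more than 0.010 to clear the track (0.010 = resting on the track between notches). It falls by its own weight (0.15 kg).
- knob_grip (a point): Centre of the grip of the side fence's black round upright knob: 32 mm diameter, straight sides from 23 mm below to 19 mm above this point, which is 93 mm over the table when the knob is down, at jig x = fence joint - 0.113, jig y = -0.050. Moves with fence and knob.
- shaker: Bystander: steel shaker, 42 mm diameter, 74 mm high, standing on the board at its near -y corner. Origin under it.
- tea_cup: Bystander: blue tea cup, 68 mm wide, 62 mm high, on the board at its near +y corner. Origin under it.
- dish: Bystander: white oblong dish 90 x 170 x 22 mm on the table near the robot, left. Origin under it.
- spatula: Bystander: spatula lying on the table near the robot, right.
- sauce: Bystander: brown bottle, 60 mm wide, 170 mm high, beyond the board, left. Origin under it.
- bowl: Bystander: white bowl 120 mm wide, 55 mm high, beyond the board, right. Origin under it.
Things that resemble listed ones, but are neither listed nor needed, are in the scene too. What is shaped like the part that bears long_box_mid but green or red is not meant.

How it is judged:
By the outcome, as a careful person would: the job done as asked, in the order asked, and still so for the second after the job is handed in, with the robot touching nothing.
It also fails if it takes over 59 s, if anything falls off the work surface, if the arm or the gripper's body presses on something with over 40 N, if the wrist force passes 120 N, or if a joint passes its speed limit or range.

## Working session

There is one attempt and no reset: what is moved stays moved. The work goes in short steps, Python scripts to look and compute and a tool call to move; the robot and the scene stay as the last step left them, time stands still between calls to the robot, and variables do not carry over. Pictures are saved under pics/ and viewed, at most 10 in all, crops included, and the job is handed in when it is done.

Besides the shell and the picture viewer there is one more tool, called after "Request:" as a command line: name --argument value ..., lists and objects as JSON in quotes. step_arm: Moves the arm, as the interface text tells. Its arguments: {"type":"object","properties":{"commands":{"type":"string"},"newtons":{"type":"number"}},"required":["commands"]}

```bash
ls; mkdir -p pics; cat > h.py <<'E'
from rig import *
import numpy as np, cv2
from scipy.spatial.transform import Rotation as R
def ray(cam,uv,m=None):
    m=m or camera_model(cam); d=np.linalg.inv(m["mtx"])@[uv[0],uv[1],1.]
    return np.array(m["eye"],float), np.array(m["rotation"])@d
def onz(cam,uv,z,m=None):
    e,d=ray(cam,uv,m); return e+d*(z-e[2])/d[2]
def proj(cam,p,m=None):
    m=m or camera_model(cam); c=np.array(m["rotation"]).T@(np.array(p,float)-m["eye"]); q=np.array(m["mtx"])@c; return q[:2]/q[2]
E
python3 - <<'E'
from h import *
s=sense(); print(s)
for c in("scene","top"):
    im=capture(c); cv2.imwrite(f"pics/{c}0.png",im[:,:,::-1])
    m=camera_model(c); print(c,np.round(m["eye"]),np.round(m["rotation"],2).tolist(),np.round(m["mtx"]).tolist())
Z={"jig":0,"rack":33,"end_block":20,"stop_grip":92,"stop_face":40,"long_box_mid":41,"short_box_mid":41,"knob_grip":93,"shaker":20,"tea_cup":20,"dish":0,"sauce":0,"bowl":0}
for l,z in Z.items():
    for c in("scene","top"):
        for r in spot_point(c,l)[:3]: print(l,c,round(r["score"],2),np.round(r["xy"]),np.round(onz(c,r["xy"],z)))
E
```

```text
pics
{'time_s': 0.0, 'joints': array([-1.36139844e+00,  3.13469734e-01,  1.49844431e+00,  2.87452832e-05,
        1.33101296e+00, -2.23377481e-01]), 'dq': array([-0.00242241, -0.00115942, -0.00142277, -0.00061172, -0.00051465,
        0.00011522]), 'tau': array([ 1.94663458e-03, -4.12263536e+01, -2.59735286e+01, -1.12710138e-04,
        4.21017015e-03,  2.07116517e-05]), 'eef_pos': array([ 220.13573743, -476.3555427 ,  247.72224877]), 'ee_rot': array([-6.67060179e-04,  9.76679912e-01,  2.14699568e-01,  1.86221825e-05]), 'force': array([ 0.03002871, -0.56655072,  0.18991502]), 'wrist_torque': array([-0.02648037,  0.02088506, -0.03060123]), 'grip_force': 0.0, 'grip_width': 1.0024588173325468}
scene [1075. -615. 1124.] [-0.32, 0.89, 0.31, -0.11] [[552.0, 0.0, 320.0], [0.0, 552.0, 237.0], [0.0, 0.0, 1.0]]
top [ 289.   78. 1453.] [-0.07, 0.71, -0.7, 0.07] [[595.0, 0.0, 320.0], [0.0, 595.0, 249.0], [0.0, 0.0, 1.0]]Traceback (most recent call last):
  File "<stdin>", line 9, in <module>
  File "h.py", line 8, in onz
    e,d=ray(cam,uv,m); return e+d*(z-e[2])/d[2]
        ~~~^^^^^^^^^^
  File "h.py", line 6, in ray
    return np.array(m["eye"],float), np.array(m["rotation"])@d
                                     ~~~~~~~~~~~~~~~~~~~~~~~^~
ValueError: matmul: Input operand 1 has a mismatch in its core dimension 0, with gufunc signature (n?,k),(k,m?)->(n?,m?) (size 3 is different from 4)
```

```bash
cat > h.py <<'E'
from rig import *
import numpy as np, cv2
from scipy.spatial.transform import Rotation as R
def rot(q): return R.from_quat(q,scalar_first=True).as_matrix()
def onz(cam,uv,z,m=None):
    m=m or camera_model(cam); d=rot(m["rotation"])@np.linalg.inv(m["mtx"])@[uv[0],uv[1],1.]
    e=np.array(m["eye"],float); return e+d*(z-e[2])/d[2]
def proj(cam,p,m=None):
    m=m or camera_model(cam); c=rot(m["rotation"]).T@(np.array(p,float)-m["eye"]); q=np.array(m["mtx"])@c; return q[:2]/q[2]
E
python3 - <<'E'
from h import *
print(rot(camera_model("top")["rotation"])[:,2],rot(camera_model("scene")["rotation"])[:,2])
Z={"jig":0,"rack":33,"end_block":20,"stop_grip":92,"stop_face":40,"long_box_mid":41,"short_box_mid":41,"knob_grip":93,"shaker":20,"tea_cup":20,"dish":0,"sauce":0,"bowl":0}
for l,z in Z.items():
    for c in("scene","top"):
        for r in spot_point(c,l)[:3]: print(l,c,round(r["score"],2),np.round(r["xy"]),np.round(onz(c,r["xy"],z)))
E
```

```text
[ 1.93810646e-01  2.72752746e-04 -9.81038918e-01] [-0.39509012  0.49929395 -0.77110917]
jig scene 0.66 [314. 278.] [571.  -1.   0.]
jig scene 0.55 [331. 231.] [511. 148.   0.]
jig top 0.73 [347. 248.] [582.   9.   0.]
rack scene 0.7 [376. 280.] [707.  70.  33.]
rack top 0.94 [320. 195.] [707.  82.  33.]
end_block scene 0.97 [272. 310.] [ 559. -144.   20.]
end_block scene 0.75 [268. 240.] [414.   9.  20.]
end_block scene 0.38 [433. 242.] [749. 264.  20.]
end_block top 0.56 [413. 253.] [ 567. -151.   20.]
stop_grip scene 0.73 [336. 281.] [657. -27.  92.]
stop_grip top 0.78 [362. 211.] [653. -20.  92.]
stop_face scene 0.56 [297. 292.] [583. -79.  40.]
stop_face scene 0.41 [333. 234.] [543. 114.  40.]
stop_face top 0.6 [383. 242.] [590. -75.  40.]
long_box_mid scene 0.91 [375. 181.] [518. 337.  41.]
long_box_mid scene 0.89 [383. 134.] [425. 516.  41.]
long_box_mid scene 0.84 [424. 322.] [859.  35.  41.]
long_box_mid top 0.88 [210. 268.] [516. 340.  41.]
long_box_mid top 0.83 [342. 137.] [858.  28.  41.]
long_box_mid top 0.68 [495. 193.] [ 720. -351.   41.]
short_box_mid scene 0.77 [175. 352.] [ 474. -362.   41.]
short_box_mid top 0.89 [500. 296.] [ 465. -354.   41.]
knob_grip scene 0.65 [272. 240.] [464. -27.  93.]
knob_grip scene 0.49 [267. 430.] [ 760. -379.   93.]
knob_grip top 0.63 [363. 290.] [463. -23.  93.]
shaker scene 0.83 [251. 292.] [ 487. -137.   20.]
shaker top 0.8 [402. 288.] [ 480. -125.   20.]
tea_cup scene 0.76 [332. 233.] [527. 129.  20.]
tea_cup top 0.67 [499. 294.] [ 472. -358.   20.]
tea_cup top 0.57 [298. 269.] [522. 130.  20.]
dish scene 0.97 [289. 164.] [257. 275.   0.]
dish top 0.97 [230. 380.] [254. 284.   0.]
sauce scene 0.91 [429. 237.] [728. 290.   0.]
sauce top 0.87 [238. 187.] [732. 288.   0.]
bowl scene 0.67 [266. 429.] [ 727. -358.    0.]
bowl scene 0.55 [251. 290.] [ 472. -124.    0.]
bowl top 0.92 [491. 191.] [ 736. -353.    0.]
```

View pics/top0.png

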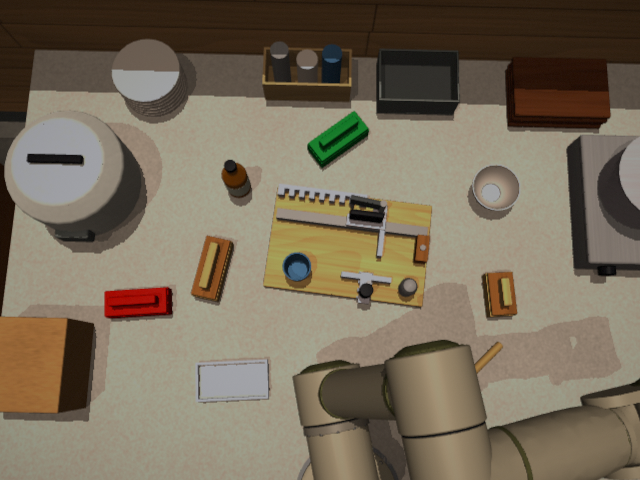

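View pics/scene0.png

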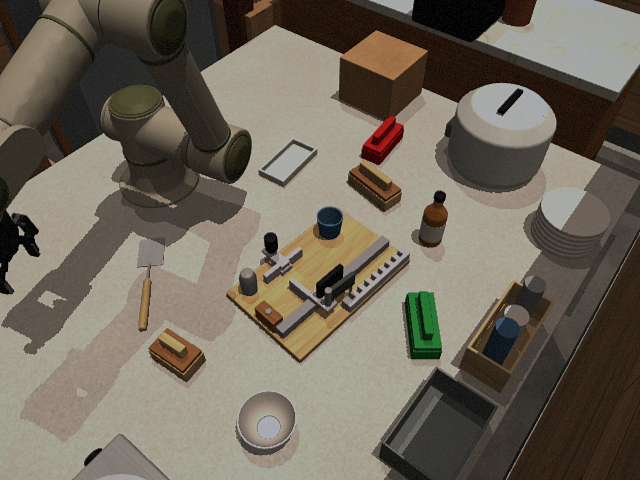

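```bash
cat >> h.py <<'E'
def rel(p,yaw=None,s=None):
    """shift in tool axes (cm) and rz to reach world p, tool down, tool y at world angle yaw (deg)"""
    s=s or sense(); Rt=rot(s["ee_rot"]); d=Rt.T@(np.array(p,float)-s["eef_pos"])/10
    o=[*np.round(d,2)]
    if yaw is not None:
        a=np.deg2rad(yaw); Y=np.array([np.cos(a),np.sin(a),0]); Z=np.array([0,0,-1.]); T=np.column_stack([np.cross(Y,Z),Y,Z])
        o+=[*np.round(R.from_matrix(Rt.T@T).as_rotvec(),3)]
    return [float(v) for v in o]
E
python3 - <<'E'
from h import *
s=sense();m=camera_model("wrist"); Rt=rot(s["ee_rot"])
print(Rt.T@(np.array(m["eye"])-s["eef_pos"]), (Rt.T@rot(m["rotation"])).round(3), np.round(m["mtx"]))
c=[onz("top",u,20) for u in[(278,186),(432,205),(423,305),(264,289)]]
for p in c: print(p.round())
f=lambda a,b: np.rad2deg(np.arctan2(*(b-a)[[1,0]]))
print(f(c[1],c[0])-90,f(c[2],c[3])-90,f(c[3],c[0]),f(c[2],c[1]))
print(rel([570,-20,330],-6))
E
```

```text
[  73.04540314    0.40023172 -126.46721084] [[-0.001 -0.958 -0.285]
 [ 1.    -0.    -0.001]
 [ 0.001 -0.285  0.958]] [[391.   0. 321.]
 [  0. 391. 246.]
 [  0.   0.   1.]]
[731. 186.  20.]
[ 691. -199.   20.]
[ 441. -174.   20.]
[471. 211.  20.]
-5.972132508132972 -4.476577795373501 -5.401896640595465 -5.784638277435248
[50.91, -26.78, -8.17, 0.0, 0.0, -1.033]
```

Request:
step_arm --commands "1 51 -27 0 0 0 -1.033;1 51 -27 0 0 0 -1.033;1 51 -27 0 0 0 -1.033;1 51 -27 0 0 0 -1.033;1 51 -27 0 0 0 -1.033;1 51 -27 0 0 0 -1.033;1 51 -27 0 0 0 -1.033;1 51 -27 0 0 0 -1.033;1 51 -27 0 0 0 -1.033;1 51 -27 0 0 0 -1.033;1 51 -27 0 0 0 -1.033;1 51 -27 0 0 0 -1.033;1 51 -27 0 0 0 -1.033;1 51 -27 0 0 0 -1.033;1 51 -27 0 0 0 -1.033;1 51 -27 0 0 0 -1.033;1 51 -27 0 0 0 -1.033;1 51 -27 0 0 0 -1.033;1 51 -27 0 0 0 -1.033;1 51 -27 0 0 0 -1.033"

```text
time_s: 3.12
eef_pos: [569.6, -18.4, 248.6]
ee_rot: [0.0, 0.744, 0.669, 0.0]
force: [-0.6, -0.5, 0.5]
grip_width: 1.001
grip_force: 0.0
```

```bash
python3 - <<'E'
from h import *
s=sense(); print(s["eef_pos"],s["ee_rot"],s["dq"].round(3))
m=camera_model("wrist"); im=capture("wrist"); cv2.imwrite("pics/w1.png",im[:,:,::-1])
for l,z in {"jig":0,"rack":33,"end_block":20,"stop_grip":92,"stop_face":40,"knob_grip":93,"shaker":20,"tea_cup":20}.items():
    for r in spot_point("wrist",l)[:2]: print(l,round(r["score"],2),np.round(r["xy"]),np.round(onz("wrist",r["xy"],z,m),1))
E
```

```text
[569.63896142 -18.44906653 248.55269046] [1.42659193e-04 7.43710270e-01 6.68502062e-01 8.77753673e-05] [ 0.005  0.003 -0.003  0.002  0.     0.001]
jig 0.58 [328. 179.] [578.9   7.8   0. ]
rack 0.87 [476.  87.] [706.5  72.9  33. ]
end_block 0.79 [327. 339.] [ 561.9 -150.7   20. ]
stop_grip 0.63 [437. 234.] [655.9 -30.1  92. ]
stop_grip 0.17 [326. 339.] [ 564.4 -109.4   92. ]
stop_face 0.96 [341. 272.] [582.5 -72.3  40. ]
knob_grip 0.71 [183. 260.] [463.  -30.2  93. ]
shaker 0.9 [240. 332.] [ 475.1 -133.9   20. ]
shaker 0.58 [240.  38.] [519.4 132.1  20. ]
tea_cup 0.85 [239.  38.] [518.7 132.1  20. ]
```

View pics/w1.png

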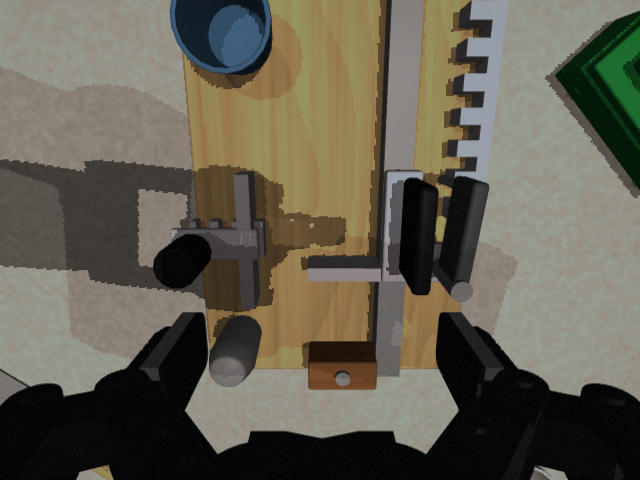

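```bash
python3 - <<'E'
from h import *
m=camera_model("wrist"); g=cv2.imread("pics/w1.png").astype(int)[:,:,2]
print("blk",list(zip(range(334,394),g[334:394,318:336].mean(1).astype(int))))
print("stop",list(zip(range(250,286),g[250:286,315:360].mean(1).astype(int))))
for r in(5,80,150,330,360): print("rail",r,list(zip(range(368,434,1),g[r-2:r+3,368:434].mean(0).astype(int))))
for r in(90,140): print("boardL",r,list(zip(range(176,204),g[r-2:r+3,176:204].mean(0).astype(int))))
E
```

```text
blk [(334, np.int64(149)), (335, np.int64(149)), (336, np.int64(149)), (337, np.int64(149)), (338, np.int64(149)), (339, np.int64(148)), (340, np.int64(149)), (341, np.int64(72)), (342, np.int64(32)), (343, np.int64(31)), (344, np.int64(32)), (345, np.int64(33)), (346, np.int64(32)), (347, np.int64(33)), (348, np.int64(32)), (349, np.int64(32)), (350, np.int64(31)), (351, np.int64(31)), (352, np.int64(29)), (353, np.int64(28)), (354, np.int64(28)), (355, np.int64(30)), (356, np.int64(31)), (357, np.int64(31)), (358, np.int64(32)), (359, np.int64(31)), (360, np.int64(31)), (361, np.int64(32)), (362, np.int64(64)), (363, np.int64(81)), (364, np.int64(93)), (365, np.int64(95)), (366, np.int64(96)), (367, np.int64(97)), (368, np.int64(99)), (369, np.int64(99)), (370, np.int64(102)), (371, np.int64(105)), (372, np.int64(108)), (373, np.int64(112)), (374, np.int64(112)), (375, np.int64(112)), (376, np.int64(112)), (377, np.int64(112)), (378, np.int64(116)), (379, np.int64(115)), (380, np.int64(111)), (381, np.int64(109)), (382, np.int64(106)), (383, np.int64(107)), (384, np.int64(109)), (3
[... 8790 characters left out ...]
150)), (201, np.int64(151)), (202, np.int64(151)), (203, np.int64(150))]
boardL 140 [(176, np.int64(137)), (177, np.int64(136)), (178, np.int64(137)), (179, np.int64(138)), (180, np.int64(138)), (181, np.int64(138)), (182, np.int64(137)), (183, np.int64(138)), (184, np.int64(137)), (185, np.int64(138)), (186, np.int64(138)), (187, np.int64(138)), (188, np.int64(138)), (189, np.int64(136)), (190, np.int64(121)), (191, np.int64(139)), (192, np.int64(152)), (193, np.int64(151)), (194, np.int64(151)), (195, np.int64(152)), (196, np.int64(152)), (197, np.int64(151)), (198, np.int64(152)), (199, np.int64(151)), (200, np.int64(151)), (201, np.int64(149)), (202, np.int64(147)), (203, np.int64(147))]
```

```bash
python3 - <<'E'
from h import *
m=camera_model("wrist")
W=lambda u,v,z: onz("wrist",(u,v),z,m)
for z,P in((46,[(391.2,5),(387.8,80),(384.5,150),(376.5,330)]),(20,[(386.2,5),(383,80),(380,150),(372.7,330)])):
    Q=np.array([W(u+.0,v,z) for u,v in P]); k=np.polyfit(Q[:,1],Q[:,0],1); print("rail",Q.round(1).tolist(),-np.rad2deg(np.arctan(k[0])))
yaw=-5.4
c,s=np.cos(np.deg2rad(yaw)),np.sin(np.deg2rad(yaw)); J=np.array([[c,s],[-s,c]])
for n,u,v,z in(("rail46",384.5,150,46),("rail20",380,150,20),("blk20",327,341.2,20),("blk60",327,361.9,60),("blkback",327,389.8,60),("stopTop+y",337,267.9,57),("stop22+y",337,255.2,22),("stop-y",337,280.5,57),("boardend",280,369,20),("boardL",190.5,140,20),("boardL",185.5,90,20),("origin",328,179,0)):
    p=W(u,v,z); print(n,p.round(1),(J@p[:2]).round(1))
E
```

```text
rail [[638.8, 136.9, 46.0], [633.3, 85.6, 46.0], [627.6, 32.9, 46.0], [610.4, -130.2, 46.0]] -6.07078629729066
rail [[639.6, 143.8, 20.0], [633.7, 88.5, 20.0], [627.6, 31.6, 20.0], [609.1, -144.4, 20.0]] -6.0351464755824935
rail46 [627.6  32.9  46. ] [621.7  91.8]
rail20 [627.6  31.6  20. ] [621.8  90.6]
blk20 [ 561.9 -152.2   20. ] [573.7 -98.7]
blk60 [ 561.5 -150.2   60. ] [573.1 -96.7]
blkback [ 558.4 -180.2   60. ] [ 572.9 -126.9]
stopTop+y [579.3 -60.8  57. ] [582.5  -6. ]
stop22+y [580.7 -60.8  22. ] [583.8  -5.9]
stop-y [578.2 -72.4  57. ] [582.5 -17.7]
boardend [ 509.7 -179.5   20. ] [ 524.4 -130.8]
boardL [463.1  57.6  20. ] [455.6 101. ]
boardL [467.1  98.3  20. ] [455.7 141.8]
origin [579.5   8.8   0. ] [576.1  63.2]
```

```bash
cat >> h.py <<'E'
YAW=-6.05
_c,_s=np.cos(np.deg2rad(YAW)),np.sin(np.deg2rad(YAW)); RJ=np.array([[_c,-_s],[_s,_c]])
O=np.array([579.2,7.5])
def toJ(p): return np.array([*(RJ.T@(np.array(p)[:2]-O)),*np.array(p)[2:]])
def toW(p): return np.array([*(RJ@np.array(p)[:2]+O),*np.array(p)[2:]])
E
python3 - <<'E'
from h import *
m=camera_model("wrist"); g=cv2.imread("pics/w1.png").astype(int)[:,:,2]
def edge(col,a,b,w=3):
    v=g[a:b,col-w:col+w+1].mean(1); d=np.abs(np.diff(v)); i=np.argsort(d)[-3:]; return [(a+int(k)+1,int(d[k])) for k in sorted(i)]
print("bend",edge(290,360,380),edge(430,360,380),"fence",edge(245,160,190),edge(247,295,325))
for n,u,v,z in(("rail46",384.5,150,46),("rail20",380,150,20),("blk20",327,341.2,20),("blk60",327,361.9,60),("blkback",327,389.8,60),("stopTop+y",337,267.9,57),("stop-y",337,280.5,57),("boardend",280,369,20),("boardL",190.5,140,20),("boardL",185.5,90,20),("fence+y",245,173,51),("fence-y",247,309,51),("knob",183,260,93)):
    print(n,toJ(onz("wrist",(u,v),z,m)).round(1))
# rack notch profile along z=46 at jig x=109
for y in range(-60,170,4):
    q=[proj("wrist",toW([107,y+d,46]),m) for d in(0,2)]
    print(y,[int(g[int(round(b)),int(round(a))]) if 0<=b<480 else None for a,b in q],end=" ")
E
```

```text
bend [(368, 12), (369, 10), (370, 1)] [(368, 18), (369, 16), (370, 3)] fence [(168, 33), (171, 39), (175, 30)] [(311, 64), (315, 31), (316, 54)]
rail46 [45.4 30.4 46. ]
rail20 [45.6 29.1 20. ]
blk20 [  -0.4 -160.7   20. ]
blk60 [  -1.  -158.7   60. ]
blkback [  -0.9 -188.9   60. ]
stopTop+y [  7.3 -67.9  57. ]
stop-y [  7.4 -79.6  57. ]
boardend [ -49.4 -193.3   20. ]
boardL [-120.8   37.6   20. ]
boardL [-121.1   78.5   20. ]
fence+y [-68.7  12.3  51. ]
fence-y [ -73.6 -109.7   51. ]
knob [-111.3  -48.6   93. ]
-60 [3, 11] -56 [8, 11] -52 [11, 17] -48 [9, 17] -44 [10, 13] -40 [9, 16] -36 [7, 18] -32 [10, 12] -28 [18, 10] -24 [14, 16] -20 [11, 14] -16 [14, 6] -12 [16, 17] -8 [10, 14] -4 [13, 9] 0 [11, 12] 4 [15, 13] 8 [12, 149] 12 [151, 47] 16 [112, 152] 20 [151, 143] 24 [145, 150] 28 [151, 152] 32 [152, 151] 36 [151, 122] 40 [147, 152] 44 [151, 134] 48 [63, 76] 52 [152, 153] 56 [150, 150] 60 [151, 152] 64 [148, 148] 68 [63, 63] 72 [62, 36] 76 [150, 153] 80 [152, 151] 84 [151, 150] 88 [152, 103] 92 [148, 139] 96 [59, 38] 100 [41, 151] 104 [149, 150] 108 [150, 151] 112 [150, 147] 116 [140, 134] 120 [55, 33] 124 [35, 105] 128 [149, 148] 132 [149, 149] 136 [148, 147] 140 [None, None] 144 [None, None] 148 [None, None] 152 [None, None] 156 [None, None] 160 [None, None] 164 [None, None] 168 [None, None]
```

```bash
sed -i 's/^O=.*/O=np.array([579.8,8.8])/' h.py; python3 - <<'E'
from h import *
s=sense(); print(toJ(s["eef_pos"]))
print(rel(toW([81,-26,90]),YAW), rel(toW([81,-26,160]),YAW))
for r in search_frame("wrist","lever")[:2]+search_frame("wrist","stop")[:2]: print(r)
E
```

```text
[ -7.05581077 -27.29846429 248.31488052]
[0.12, 8.81, 15.83, 0.0, 0.0, 0.001] [0.12, 8.81, 8.83, 0.0, 0.0, 0.001]
{'rect': [398.8, 236.6, 182.6, 131.5], 'score': 0.86}
```

Request:
step_arm --commands "1 0.1 8.8 8 0 0 0;1 0.1 8.8 8 0 0 0;1 0.1 8.8 8 0 0 0;1 0.1 8.8 8 0 0 0;1 0.1 8.8 15.8 0 0 0;1 0.1 8.8 15.8 0 0 0;1 0.1 8.8 15.8 0 0 0;1 0.1 8.8 15.8 0 0 0;1 0.1 8.8 15.8 0 0 0"

```text
time_s: 4.42
eef_pos: [658.6, -26.0, 93.3]
ee_rot: [0.002, 0.743, 0.669, 0.001]
force: [0.1, 0.3, 1.3]
grip_width: 1.002
grip_force: 0.0
```

```bash
python3 - <<'E'
from h import *
s=sense(); print(toJ(s["eef_pos"]),s["force"],s["dq"].round(2))
m=camera_model("wrist"); im=capture("wrist"); cv2.imwrite("pics/w2.png",im[:,:,::-1])
for r in spot_point("wrist","stop_grip")[:2]: print(r["score"],r["xy"],toJ(onz("wrist",r["xy"],92,m)))
E
```

```text
[ 82.01482417 -26.31451988  93.3417772 ] [0.08488909 0.31438248 1.32671704] [-0.   -0.02 -0.01  0.   -0.01 -0.  ]
0.86 [313.5, 342.9] [ 79.51644242 -29.11593346  92.        ]
```

View pics/w2.png

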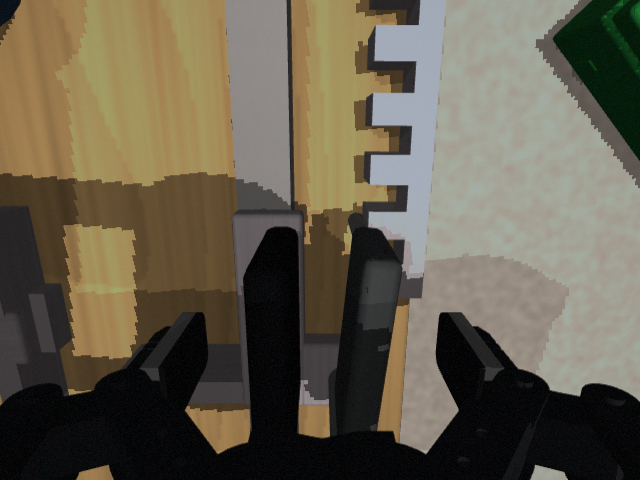

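Request:
step_arm --commands "0.3 0 -0.1 0 0 0 0;0.3 0 -0.1 0 0 0 0;0.3 0 -0.1 0 0 0 0;0.3 0 -0.1 0 0 0 0;0.3 0 -0.1 0 0 0 0;0.3 0 -0.1 0 0 0 0;0.3 0 -0.1 0 0 0 0;0.3 0 -0.1 0 0 0 0;0.3 0 -0.1 0 0 0 0;0.3 0 -0.1 0 0 0 0;0.3 0 -0.1 0 0 0 0;0.3 0 -0.1 0 0 0 0" --newtons 30

```text
time_s: 5.52
eef_pos: [655.1, -25.5, 91.5]
ee_rot: [-0.001, 0.743, 0.669, -0.002]
force: [-16.0, 1.0, 12.7]
grip_width: 0.472
grip_force: 32.0
```

Request:
step_arm --commands "0.3 0 -0.2 -0.1 0 0 0;0.3 1 -0.2 -0.1 0 0 0;0.3 2.5 -0.2 -0.1 0 0 0;0.3 4 -0.2 -0.1 0 0 0;0.3 5.5 -0.2 -0.1 0 0 0;0.3 7 -0.2 -0.1 0 0 0;0.3 8.2 -0.2 -0.1 0 0 0;0.3 9.1 -0.2 -0.1 0 0 0;0.3 9.1 -0.2 -0.1 0 0 0;0.3 9.1 -0.2 -0.1 0 0 0;0.3 9.1 -0.2 -0.1 0 0 0;0.3 9.1 -0.2 -0.1 0 0 0"

```text
time_s: 6.52
eef_pos: [664.5, 65.4, 91.7]
ee_rot: [0.0, 0.743, 0.669, 0.001]
force: [4.1, 1.3, 5.7]
grip_width: 0.465
grip_force: 35.0
```

```bash
python3 - <<'E'
from h import *
s=sense(); print(toJ(s["eef_pos"]),s["force"],s["dq"].round(2),s["grip_width"])
E
```

```text
[78.23723936 65.16345004 91.71075847] [4.13130496 1.26879022 5.71330896] [-0.  0.  0. -0.  0.  0.] 0.4646076139358415
```

Request:
step_arm --commands "0.55 0 0 0 0 0 0;0.6 0 0 0 0 0 0;0.65 0 0 0 0 0 0;0.7 0 0 0 0 0 0;0.85 0 0 0 0 0 0;1 0 0 0 0 0 0;1 0 0.2 -4 0 0 0;1 0 0.2 -8 0 0 0;1 -1 -4 -12 0 0 0;1 -1 -8 -16 0 0 0;1 -1 -8 -16 0 0 0;1 -1 -8 -16 0 0 0;1 -1 -8 -16 0 0 0"

```text
time_s: 7.6
eef_pos: [583.0, 63.8, 253.0]
ee_rot: [0.001, 0.743, 0.669, 0.001]
force: [0.4, 0.4, -1.2]
grip_width: 0.999
grip_force: 0.0
```

```bash
python3 - <<'E'
from h import *
s=sense(); print(toJ(s["eef_pos"]),s["force"],s["dq"].round(2),s["grip_width"])
m=camera_model("wrist"); im=capture("wrist"); cv2.imwrite("pics/w3.png",im[:,:,::-1])
for l,z in {"stop_grip":92,"stop_face":40,"end_block":20}.items():
  for r in spot_point("wrist",l)[:1]: print(l,r["score"],r["xy"],toJ(onz("wrist",r["xy"],z,m)))
E
```

```text
[ -2.59876859  54.9936696  252.95527939] [ 0.43931811  0.41442679 -1.15606146] [-0.    0.07  0.   -0.   -0.01 -0.  ] 0.9986791085681616
stop_grip 0.93 [428.8, 220.1] [79.06063662 62.11092682 92.        ]
stop_face 0.71 [336.4, 265.6] [12.17199828  7.48691787 40.        ]
end_block 0.64 [321.5, 259.0] [-1.46908923  7.19421382 20.        ]
```

View pics/w3.png

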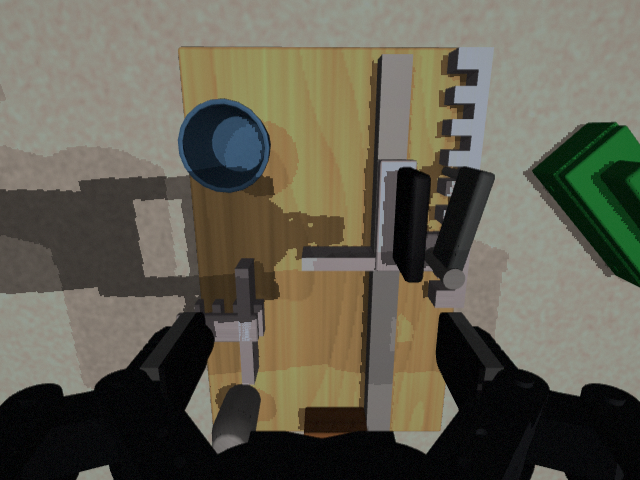

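```bash
python3 - <<'E'
from h import *
m=camera_model("wrist"); g=cv2.imread("pics/w3.png").astype(int)[:,:,2]
def edge(col,a,b,w=8,n=4):
    v=g[a:b,col-w:col+w+1].mean(1); d=np.diff(v); i=np.argsort(-abs(d))[:n]; return [(a+int(k)+1,int(d[k])) for k in sorted(i)]
for n,c,a,b,z in(("blk20",325,395,420,20),("stop57",335,240,282,57),("end+",290,40,55,20),("end-",285,420,432,20)):
    for r,d in edge(c,a,b): print(n,r,d,toJ(onz("wrist",(c,r),z,m)).round(1))
E
```

```text
blk20 406 -24 [   1.7 -159.7   20. ]
blk20 407 -63 [   1.7 -161.    20. ]
blk20 408 -26 [   1.7 -162.3   20. ]
blk20 411 1 [   1.7 -166.2   20. ]
stop57 244 23 [ 9.5 33.8 57. ]
stop57 246 -56 [ 9.5 32.  57. ]
stop57 247 -27 [ 9.5 31.1 57. ]
stop57 258 69 [ 9.6 21.2 57. ]
end+ 47 -12 [-28.1 192.4  20. ]
end+ 48 9 [-28.1 191.6  20. ]
end+ 49 2 [-28.1 190.9  20. ]
end+ 51 0 [-28.1 189.4  20. ]
end- 423 0 [ -42.2 -182.    20. ]
end- 424 0 [ -42.2 -183.3   20. ]
end- 430 -15 [ -42.4 -191.3   20. ]
end- 431 -57 [ -42.4 -192.7   20. ]
```

```bash
python3 - <<'E'
from h import *
print(rel([517,338,240],78))
E
```

```text
[26.61, -9.5, 1.0, -0.002, -0.002, -1.466]
```

Request:
step_arm --commands "0.8 26.6 -9.5 1 0 0 -1.466;0.8 26.6 -9.5 1 0 0 -1.466;0.8 26.6 -9.5 1 0 0 -1.466;0.8 26.6 -9.5 1 0 0 -1.466;0.8 26.6 -9.5 1 0 0 -1.466;0.8 26.6 -9.5 1 0 0 -1.466;0.8 26.6 -9.5 1 0 0 -1.466;0.8 26.6 -9.5 1 0 0 -1.466;0.8 26.6 -9.5 1 0 0 -1.466;0.8 26.6 -9.5 1 0 0 -1.466;0.8 26.6 -9.5 1 0 0 -1.466;0.8 26.6 -9.5 1 0 0 -1.466;0.8 26.6 -9.5 1 0 0 -1.466;0.8 26.6 -9.5 1 0 0 -1.466;0.8 26.6 -9.5 1 0 0 -1.466;0.8 26.6 -9.5 1 0 0 -1.466"

```text
time_s: 9.13
eef_pos: [517.0, 337.9, 240.9]
ee_rot: [-0.0, 0.106, 0.994, -0.0]
force: [0.3, 0.1, 0.8]
grip_width: 0.8
grip_force: 0.0
```

```bash
python3 - <<'E'
from h import *
s=sense(); print(s["eef_pos"],s["ee_rot"],s["dq"].round(2))
m=camera_model("wrist"); im=capture("wrist"); cv2.imwrite("pics/w4.png",im[:,:,::-1])
for r in spot_point("wrist","long_box_mid")[:2]: print(r["score"],r["xy"],onz("wrist",r["xy"],41,m))
for r in trace("wrist","long_box_mid")[:2]: print(r["score"],r["rect"])
E
```

```text
[516.95511238 337.88002589 240.9255033 ] [-2.68854500e-04  1.05697261e-01  9.94398310e-01 -1.33695889e-04] [ 0.   -0.   -0.    0.   -0.   -0.01]
0.95 [323.9, 217.6] [517.47303457 339.94708093  41.        ]
0.74 [519.1, 61.6] [429.85751194 511.13567071  41.        ]
0.93 [323.5, 214.4, 78.8, 183.4]
0.59 [521.6, 67.4, 233.0, 132.5]
```

View pics/w4.png

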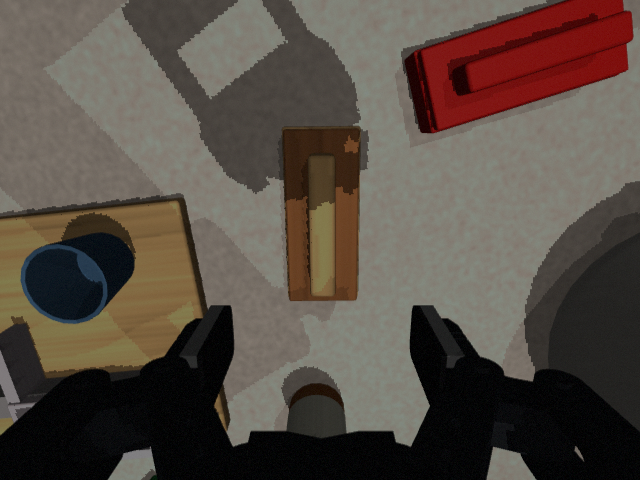

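```bash
python3 - <<'E'
from h import *
m=camera_model("wrist")
P=[onz("wrist",u,82,m) for u in((309,155.5),(335,155),(310,297),(335,296.5))]
for p in P: print(p.round(1))
t=(P[0]+P[1])/2;b=(P[2]+P[3])/2; c=(t+b)/2; a=np.rad2deg(np.arctan2(*(b-t)[[1,0]])); print(c,a,np.linalg.norm(b-t),np.linalg.norm(P[0]-P[1]))
L=[onz("wrist",u,50,m) for u in((282.5,130),(360,130),(289,300),(357.5,300))]
for p in L: print(p.round(1))
t=(L[0]+L[1])/2;b=(L[2]+L[3])/2; print((t+b)/2,np.rad2deg(np.arctan2(*(b-t)[[1,0]])),np.linalg.norm(b-t))
print(rel([c[0],c[1],74],a+90), rel([517.7,338.8,74],a+90))
E
```

```text
[462.1 340.6  82. ]
[465.7 358.8  82. ]
[569.3 317.4  82. ]
[573.  336.9  82. ]
[517.51781167 338.43560072  82.        ] -11.87270699934601 109.58789459989292 18.542762643333166
[440.7 323.3  50. ]
[453.3 382.3  50. ]
[582.  294.7  50. ]
[594.7 353.9  50. ]
[517.67027905 338.54428806  50.        ] -11.408512136075665 144.19308503206292
[-0.05, 0.07, 16.72, -0.0, -0.0, -0.003] [-0.06, 0.11, 16.72, -0.0, -0.0, -0.003]
```

Request:
step_arm --commands "0.6 0 0.1 4 0 0 0;0.6 0 0.1 8 0 0 0;0.6 0 0.1 12 0 0 0;0.6 0 0.1 15 0 0 0;0.6 0 0.1 16.8 0 0 0;0.6 0 0.1 16.8 0 0 0;0.6 0 0.1 16.8 0 0 0;0.1 0 0.1 16.8 0 0 0;0.1 0 0.1 16.8 0 0 0;0.1 0 0.1 16.8 0 0 0;0.1 0 0.1 16.8 0 0 0;0.1 0 0.1 16.8 0 0 0;0.1 0 0.1 16.8 0 0 0;0.1 0 0.1 16.8 0 0 0;0.1 0 0.1 16.8 0 0 0;0.1 0 0.1 16.8 0 0 0;0.1 0 0.1 16.8 0 0 0" --newtons 50

```text
time_s: 10.7
eef_pos: [517.8, 339.1, 75.0]
ee_rot: [0.001, 0.105, 0.994, 0.001]
force: [-0.5, -1.9, 6.7]
grip_width: 0.224
grip_force: 55.9
```

```bash
python3 - <<'E'
from h import *
s=sense(); print(s["eef_pos"],s["ee_rot"],s["force"])
print(rel([s["eef_pos"][0],s["eef_pos"][1],s["eef_pos"][2]+160]))
print(rel(toW([9.5,-82,s["eef_pos"][2]+160]),YAW),rel(toW([9.5,-82,s["eef_pos"][2]+24]),YAW))
E
```

```text
[517.81022646 339.07965317  75.00618488] [1.18662600e-03 1.04888504e-01 9.94483078e-01 6.33896961e-04] [-0.53145277 -1.85246972  6.73226514]
[-0.04, 0.02, -16.0]
[-14.79, -39.04, -16.03, 0.003, 0.001, 1.466] [-14.76, -39.06, -2.43, 0.003, 0.001, 1.466]
```

Request:
step_arm --commands "0.1 0 0 -2 0 0 0;0.1 0 0 -5 0 0 0;0.1 0 0 -9 0 0 0;0.1 0 0 -13 0 0 0;0.1 0 0 -16 0 0 0;0.1 -14.8 -39 -16 0 0 1.466;0.1 -14.8 -39 -16 0 0 1.466;0.1 -14.8 -39 -16 0 0 1.466;0.1 -14.8 -39 -16 0 0 1.466;0.1 -14.8 -39 -16 0 0 1.466;0.1 -14.8 -39 -16 0 0 1.466;0.1 -14.8 -39 -16 0 0 1.466;0.1 -14.8 -39 -16 0 0 1.466;0.1 -14.8 -39 -16 0 0 1.466;0.1 -14.8 -39 -16 0 0 1.466;0.1 -14.8 -39 -16 0 0 1.466;0.1 -14.8 -39 -16 0 0 1.466;0.1 -14.8 -39 -16 0 0 1.466;0.1 -14.8 -39 -16 0 0 1.466;0.1 -14.8 -39 -16 0 0 1.466"

```text
time_s: 12.37
eef_pos: [580.5, -72.9, 233.2]
ee_rot: [-0.0, 0.742, 0.67, -0.0]
force: [-0.1, -0.3, -5.6]
grip_width: 0.222
grip_force: 53.9
```

```bash
python3 - <<'E'
from h import *
s=sense(); print(s["eef_pos"],toJ(s["eef_pos"]),s["force"],s["grip_width"],s["dq"].round(2))
m=camera_model("wrist"); im=capture("wrist"); cv2.imwrite("pics/w5.png",im[:,:,::-1])
for r in spot_point("wrist","long_box_mid")[:2]: print(r["score"],r["xy"],toJ(onz("wrist",r["xy"],s["eef_pos"][2]-33,m)))
print(rel(toW([9.5,-82,105]),YAW))
E
```

```text
[580.47674633 -72.89051709 233.17746447] [  9.2828559  -81.16419872 233.17746447] [-0.11353713 -0.29324846 -5.60601318] 0.2221129005804872 [ 0.   -0.   -0.   -0.   -0.    0.01]
[-0.09, 0.01, 12.83, -0.0, -0.0, 0.003]
```

View pics/w5.png

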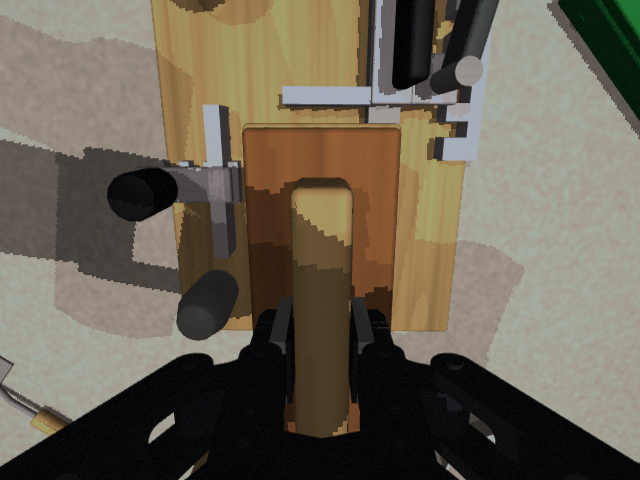

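```bash
python3 - <<'E'
from h import *
m=camera_model("wrist")
for u in((243.5,128),(400,127.5),(252,331)): print(toJ(onz("wrist",u,208,m)).round(1))
for u in((292,190),(352,190),(293,320),(350,320)): print("bar",toJ(onz("wrist",u,240,m)).round(1))
E
```

```text
[-19.4  -8.2 208. ]
[ 38.8  -7.8 208. ]
[-20.3 -92.3 208. ]
bar [  0.6 -26.4 240. ]
bar [ 19.  -26.4 240. ]
bar [ 1.00e-01 -7.05e+01  2.40e+02]
bar [ 19.4 -70.4 240. ]
```

Request:
step_arm --commands "0.1 0 0 4 0 0 0;0.1 0 0 8 0 0 0;0.1 0 0 11 0 0 0;0.1 0 0 12.5 0 0 0;0.1 0 0 13.4 0 0 0;0.1 0 0 13.4 0 0 0;0.1 0 0 13.4 0 0 0;0.1 0 0.1 13.4 0 0 0;0.1 0 0.1 13.6 0 0 0;0.1 0 0.1 13.7 0 0 0;0.1 0 0.1 13.8 0 0 0;0.1 0 0.1 13.8 0 0 0"

```text
time_s: 13.47
eef_pos: [581.8, -73.6, 95.7]
ee_rot: [0.0, 0.743, 0.669, 0.0]
force: [-0.1, -0.2, -2.4]
grip_width: 0.223
grip_force: 54.3
```

```bash
python3 - <<'E'
from h import *
s=sense(); print(s["eef_pos"],toJ(s["eef_pos"]),s["force"],s["grip_width"],s["dq"].round(2))
E
```

```text
[581.81342986 -73.59435292  95.68895328] [ 10.68627621 -81.72323289  95.68895328] [-0.07525062 -0.19934826 -2.40058144] 0.2229397923712114 [ 0.   -0.   -0.    0.    0.01  0.  ]
```

Request:
step_arm --commands "0.1 0 0.05 0.05 0 0 0;0.1 -0.2 0.1 0.05 0 0 0;0.1 -0.35 0.1 0.05 0 0 0;0.1 -0.35 0.1 0.1 0 0 0;0.1 -0.35 0.1 0.1 0 0 0"

```text
time_s: 13.88
eef_pos: [582.6, -77.2, 95.0]
ee_rot: [0.0, 0.743, 0.669, 0.0]
force: [-1.6, 0.7, 5.1]
grip_width: 0.222
grip_force: 55.2
```

Request:
step_arm --commands "0.4 0 0 0 0 0 0;0.5 0 0 0 0 0 0;0.5 0 0 0 0 0 0;0.5 0 0 0 0 0 0;0.6 0 0 -3 0 0 0;0.6 0 0 -7 0 0 0;0.6 0 0 -11 0 0 0;0.7 1.5 -4 -13 0 0 0;0.7 3.5 -8 -13 0 0 0;0.7 3.5 -12.4 -13 0 0 0;0.7 3.5 -12.4 -13 0 0 0;0.7 3.5 -12.4 -13 0 0 0;0.7 3.5 -12.4 -13 0 0 0"

```text
time_s: 14.97
eef_pos: [462.9, -29.4, 224.8]
ee_rot: [0.001, 0.743, 0.669, 0.0]
force: [0.8, -1.0, 0.2]
grip_width: 0.694
grip_force: 0.0
```

```bash
python3 - <<'E'
from h import *
s=sense(); print(s["eef_pos"],toJ(s["eef_pos"]),s["force"],s["grip_width"],s["dq"].round(2))
m=camera_model("wrist"); im=capture("wrist"); cv2.imwrite("pics/w6.png",im[:,:,::-1])
for l,z in{"knob_grip":93,"long_box_mid":61}.items():
  for r in spot_point("wrist",l)[:2]: print(l,r["score"],r["xy"],toJ(onz("wrist",r["xy"],z,m)))
for x in(-121,-113,-105): print(rel(toW([x,-50,91]),YAW))
E
```

```text
[462.93411464 -29.43768528 224.844076  ] [-112.18486642  -50.34194556  224.844076  ] [ 0.81322574 -1.04030095  0.1554608 ] 0.6942066295968621 [-0.    0.04 -0.04  0.   -0.   -0.  ]
knob_grip 0.89 [320.0, 242.0] [-112.50903307  -52.04765872   93.        ]
knob_grip 0.6 [347.2, 323.0] [ -92.66277828 -113.78302474   93.        ]
long_box_mid 0.89 [476.5, 271.1] [ 11.09324538 -85.27925293  61.        ]
[0.05, -0.95, 13.32, 0.0, 0.0, 0.0]
[0.05, -0.15, 13.32, 0.0, 0.0, 0.0]
[0.05, 0.65, 13.32, 0.0, 0.0, 0.0]
```

View pics/w6.png

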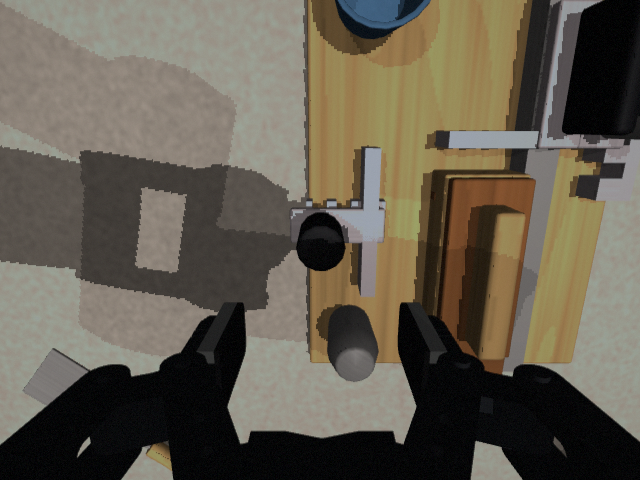

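Request:
step_arm --commands "0.7 0 -0.1 4 0 0 0;0.7 0 -0.1 8 0 0 0;0.7 0 -0.1 11.5 0 0 0;0.7 0 -0.1 13.3 0 0 0;0.7 0 -0.1 13.3 0 0 0;0.7 0 -0.1 13.3 0 0 0;0.2 0 -0.1 13.3 0 0 0;0.2 0 -0.1 13.3 0 0 0;0.2 0 -0.1 13.3 0 0 0;0.2 0 -0.1 13.3 0 0 0;0.2 0 -0.1 13.3 0 0 0;0.2 0 -0.1 13.3 0 0 0;0.2 0 -0.1 13.3 0 0 0;0.2 0 -0.1 13.3 0 0 0;0.2 0 -0.1 13.3 0 0 0" --newtons 35

```text
time_s: 16.37
eef_pos: [462.5, -29.5, 92.8]
ee_rot: [0.001, 0.743, 0.669, 0.001]
force: [-0.1, 0.7, 8.0]
grip_width: 0.364
grip_force: 34.4
```

```bash
python3 - <<'E'
from h import *
s=sense(); print(toJ(s["eef_pos"]),s["force"],s["grip_width"],s["grip_force"])
E
```

```text
[-112.57183838  -50.40137586   92.78430893] [-0.12339452  0.66199581  7.98771918] 0.3643801633844645 34.36491964850575
```

Request:
step_arm --commands "0.2 0 0 -0.8 0 0 0;0.2 0 0 -1.7 0 0 0;0.2 0 0 -1.7 0 0 0;0.2 0 0 -1.7 0 0 0;0.2 0 1 -1.7 0 0 0;0.2 0 2 -1.7 0 0 0;0.2 0 3 -1.7 0 0 0;0.2 0 4 -1.7 0 0 0;0.2 0 4 -1.7 0 0 0;0.2 0 4 -1.7 0 0 0;0.2 0 4 -1.7 0 0 0"

```text
time_s: 17.28
eef_pos: [501.1, -33.5, 108.2]
ee_rot: [0.0, 0.743, 0.669, -0.0]
force: [1.5, -3.0, -1.6]
grip_width: 0.36
grip_force: 35.3
```

```bash
python3 - <<'E'
from h import *
s=sense(); print(toJ(s["eef_pos"]),s["force"],s["grip_width"],s["grip_force"])
E
```

```text
[-73.8117997  -50.3487352  108.21674361] [ 1.45931098 -3.01626719 -1.62104054] 0.36005949418229766 35.31520209275186
```

Request:
step_arm --commands "0.2 0 0.1 0 0 0 0;0.2 0 0.1 0 0 0 0;0.2 0 0.1 0.5 0 0 0;0.2 0 0.1 0.9 0 0 0;0.2 0 0.1 1.2 0 0 0;0.2 0 0.1 1.5 0 0 0;0.2 0 0.1 1.5 0 0 0;0.2 0 0.1 1.5 0 0 0"

```text
time_s: 17.95
eef_pos: [502.4, -33.6, 93.1]
ee_rot: [0.0, 0.743, 0.669, -0.0]
force: [0.5, -4.8, -1.3]
grip_width: 0.368
grip_force: 35.3
```

```bash
python3 - <<'E'
from h import *
s=sense(); print(toJ(s["eef_pos"]),s["force"],s["grip_width"],s["grip_force"])
E
```

```text
[-72.46368427 -50.32032624  93.05913417] [ 0.52449039 -4.80467635 -1.33934348] 0.3680350514931936 35.31691040843725
```

Request:
step_arm --commands "0.45 0 0 0 0 0 0;0.55 0 0 0 0 0 0;0.6 0 0 0 0 0 0;0.6 0 0 0 0 0 0;0.6 0 0 0 0 0 0;0.6 0 0 -3 0 0 0;0.6 0 0 -7 0 0 0;0.6 0 0 -11 0 0 0;0.6 2 2 -15 0 0 0;0.6 5 5 -16 0 0 0;0.6 5 5 -16 0 0 0;0.6 5 5 -16 0 0 0;0.6 5 5 -16 0 0 0"

```text
time_s: 19.03
eef_pos: [556.7, 11.1, 252.2]
ee_rot: [-0.001, 0.743, 0.669, -0.001]
force: [-1.0, -0.6, -0.1]
grip_width: 0.598
grip_force: 0.0
```

```bash
python3 - <<'E'
from h import *
s=sense(); print(s["eef_pos"],s["force"],s["dq"].round(2))
m=camera_model("wrist"); im=capture("wrist"); cv2.imwrite("pics/w7.png",im[:,:,::-1])
for l,z in{"knob_grip":93,"long_box_mid":61,"stop_grip":92,"shaker":20,"tea_cup":20}.items():
  for r in spot_point("wrist",l)[:2]: print(l,r["score"],r["xy"],toJ(onz("wrist",r["xy"],z,m)).round(1))
E
```

```text
[556.74050748  11.08390773 252.21024643] [-1.01085444 -0.57082387 -0.0834669 ] [-0.02 -0.01  0.03  0.   -0.   -0.  ]
knob_grip 0.67 [258.6, 293.0] [-72.7 -51.7  93. ]
long_box_mid 0.82 [360.3, 312.3] [ 11.7 -84.1  61. ]
stop_grip 0.72 [467.6, 145.5] [80.7 61.4 92. ]
shaker 0.61 [260.6, 353.3] [ -86.5 -151.5   20. ]
```

View pics/w7.png

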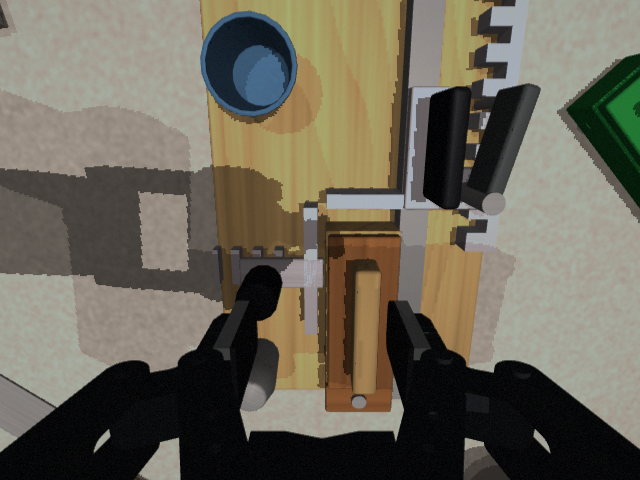

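```bash
python3 -c "
from rig import *
print(finish_job())"
```

```text
the job is handed in; nothing more can be done
None
```

The job is done and handed in at about 19 s of the 59 s allowed. The stop is latched at the 0.105 notch, the long box lies against the back rail between end block and stop, and the fence knob is down in the last notch. The last picture shows nothing else near the board disturbed.

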